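# Lock the spring-loaded bayonet cap into a tool housing and hold it home

### The job

Close the power-tool housing clamped on the repair bench with the smaller of the two bayonet caps: push the cap in with its lugs through the two slots, against the spring, and turn it a quarter turn clockwise (seen from above) as far as it goes. Finish still gripping the cap and holding it pressed fully home, its head down on the housing's rim, so that it can be pinned; do not let go. Leave the bigger cap and the other things on the bench where they are.

Things in the scene. Friction and masses are not known exactly. Their poses are not given: they have to be found in the camera images.
- cap: the smaller of two aluminium bayonet caps, loose, upright on the bench, about 140 g. Origin: centre of the underside; z up. Round skirt 35 mm across, 24 mm long (foot tapered to 28 mm over the lowest 4 mm); then a round head 46 mm across, 6 mm thick. Two lugs stick out of the skirt along +x and -x: 9 mm wide, from 4 to 10 mm above the origin, ends 25 mm from the axis. A half turn makes no difference
- cap_bar (a point): middle of the cap's grip bar, on the cap's axis, 43 mm above its underside. The straight upright bar stands on the head, in line with the lugs: 40 mm long along the cap's x axis, 14 mm thick (y), 26 mm tall (30 to 56 mm above the underside). Axes as the cap's
- housing: steel tool housing, round, 66 mm across, clamped upright on a dark base 130 x 100 mm, all fixed to the bench. Origin under its centre at bench height; z up, x along the two slots of its mouth. Under the 8 mm thick mouth flange the lugs can turn from the slots a quarter turn clockwise (seen from above) to a stop; the other way is blocked
- socket (a point): centre of the housing's open mouth at the height of its rim, 105 mm above the bench; axes as the housing's. Round hole 39 mm across; two slots along +x and -x, 14 mm wide, reach 27.5 mm from the axis. With the cap fully home its head lies on the rim and its origin is 24 mm below this point. If let go after turning, the spring lifts it 6 mm until the lugs catch under the flange
- plunger (a joint): spring plunger inside the housing mouth, its round top 10 mm below the rim when free. Value: how far it is pressed down, in m: 0 free, 0.008 when the lugs just clear the flange, 0.014 with the cap fully home. Spring: 3 N to start, 10 N at 0.014
- big_cap: the spare cap for a bigger tool, same aluminium and same shape as the cap but larger: head 62 mm across, skirt 51 mm, bar 54 mm long; it does not fit the housing. Stands on the bench, origin at the centre of its underside
- bushing: dark steel bushing standing on end, 24 mm across, 26 mm tall; origin under its centre
- washer: flat brass washer, 32 mm across, 5 mm thick; origin under its centre
- roller: plain steel roller standing on end, 16 mm across, 30 mm tall; origin under its centre
- screwdriver: screwdriver with a green handle, 200 mm long, lying down
- tape: roll of pale tape lying flat, 100 mm across, 24 mm tall; origin under its centre
- wrench: steel wrench, 170 mm long, lying down
Things that resemble listed ones, but are neither listed nor needed, are in the scene too. Leave any blue or green look-alike of the cap alone.

How it is judged:
By the outcome, as a careful person would: the job done as asked, in the order asked, and still so for the second after the job is handed in, while the arm keeps its last pose, push and grip.
It also fails if it takes over 40 s, if anything falls off the work surface, if the arm or the gripper's body presses on something with over 40 N, if the wrist force passes 120 N, or if a joint passes its speed limit or range.

### The arm

A 6-joint arm with a two-finger parallel gripper is mounted at the origin on the work surface. World frame = base frame: x ahead of the robot, y to its left, z up, the work surface at z = 0. Lengths are in m, angles in rad, forces in N, time in s.
With the tool pointing down it reaches from about 0.325 to 0.775 m from the base axis. Payload 5.5 kg.
Tool frame: the origin (TCP) lies on the centre line of the jaws, within the pads' length; the fingertips stand 25 mm ahead of it and the grasp point (between the pads) lies 6 mm ahead of it; z points along the fingers, y is the line along which they close (so a half turn about z gives the same grasp; the last joint's range is limited). The gripper opens to 88 mm and grips with 3 to 60 N. Pads are 20 mm wide; open, the fingers measure 115 mm over their backs; the gripper's body (75 mm by 178 mm) begins 61 mm behind the grasp point.
Start: joints at [-1.211, 0.091, 1.231, -0, 1.82, -0.057], TCP at [0.243, -0.549, 0.248] pointing down, gripper open.
Joint ranges: [-2.87, 2.87], [-0.86, 2.18], [0.17, 2.46], [-1.51, 4.65], [0.06, 2.69], [-2.65, 2.65]. Speed limits (rad/s): [2.57, 2.57, 3.01, 3.14, 3.14, 3.14].

### API

Orientations are given as [roll, pitch, yaw] about the fixed x, y, z axes, in that order (R = Rz(yaw) Ry(pitch) Rx(roll)).
In Python, from workcell import sense, optics, ticket gives the robot as it stands. The module is installed in compiled form; this text tells all that it offers.
- The arm moves only by the tool carry_out, never from a script. Its argument "moves" is text: rows parted by semicolons, each of 7 numbers parted by spaces: the turn, a rotation vector about the tool's x, y, z in degrees, then the shift along the tool's x, y, z in m, then the opening, from 0 (shut) to 1 (fully open). In form: rx ry rz dx dy dz claw; .... A call has 1 to 10 rows; each row is the pose to reach, as a shift and turn from the pose commanded when the call began, along the tool's axes at that moment; what a row does not reach only later rows make up. A row lasts 1/12 s, in which the tool goes at most 41.7 mm and 7.16 degrees, less where a joint would pass 70% of its speed; a pose out of reach is approached as far as the arm can. A call with a gripper value outside its range is refused whole. The fingers move at their own pace and stop on an object; the grip force is fixed at half the most. Time passes only in rows, so rows that repeat a pose let the fingers close. It gives the time, the measured TCP pose, the force, the opening and the grip force at its end, in the units of the state.
- sense(): the state, without advancing time (a new reading comes with each control period).
- optics.camera(name): name is "side" or "top" or "wrist"; returns the picture (384x512x3 uint8, red, green, blue); there is no depth.
- optics.get_calibration(name): a dict with "mtx" (3x3 intrinsics, pixels), "k1" (the pictures are not rectified: a ray, as slopes to the right and down, at radius r is drawn at 1 + k1 r^2 times it, then the intrinsics apply), "R" (3x3) and "t" (3): a world point X has camera coordinates R X + t; the wrist camera has in their place "T_tool_cam" (4x4, takes a point from camera to tool coordinates, whose origin is the TCP and whose axes are the flange's). Camera axes: x right, y down, z forward; pixel columns grow to the right and rows downward; lengths in m; the calibration is good to about 2 mm. A picture is of the moment at which its call begins: read the wrist's pose just before it. get_calibration takes no time and is no camera call.
- ticket.job_done(): hands the job in; it is judged then, once.
The state is a dict: "time_s": time; "joints": joint angles; "joint_velocities": joint speeds; "effort": joint torques, N m; "ee_pos": TCP position; "tcp_rot": TCP orientation; "force": force on the tool from outside, world axes, zero at the start; "moment": the same for the moment, N m; "gripper_width": opening from 0.0 (shut) to 1.0 (fully open); "finger_force": force on a finger pad.
Only numpy, scipy, OpenCV 4.12 (cv2) and the standard library are available. Lean on these libraries where they do the work, as an engineer would, in place of code of your own. Each camera call takes 0.05 s, during which the arm holds its last target. There are 200 camera calls.

## Working session

There is one attempt and no reset: what is moved stays moved. The work goes in short steps, Python scripts to look and compute and a tool call to move; the robot and the scene stay as the last step left them, time stands still between calls to the robot, and variables do not carry over. Pictures are saved under pics/ and viewed, at most 10 in all, crops included, and the job is handed in when it is done.

Besides the shell and the picture viewer there is one more tool, called as a command line: name --argument value ..., lists and objects as JSON in quotes. carry_out: Moves the arm, as the interface text tells. Its arguments: {"type":"object","properties":{"moves":{"type":"string"}},"required":["moves"]}

```bash
mkdir -p pics
cat > h.py <<'E'
import numpy as np,cv2
from workcell import sense,optics,ticket
from scipy.spatial.transform import Rotation as Ro
def ray(name,uv,s=None):
    c=optics.get_calibration(name);K=np.array(c["mtx"]);
    d=(np.linalg.inv(K)@np.array([uv[0],uv[1],1.]))[:2]
    u=d.copy()
    for _ in range(20): u=d/(1+c["k1"]*(u@u))
    v=np.array([u[0],u[1],1.])
    if name=="wrist":
        T=np.array(c["T_tool_cam"]);Rt=Ro.from_euler('xyz',s["tcp_rot"]).as_matrix()
        return Rt@T[:3,3]+np.array(s["ee_pos"]),Rt@T[:3,:3]@v
    R=np.array(c["R"]);return -R.T@np.array(c["t"]),R.T@v
def onz(name,uv,z,s=None):
    o,d=ray(name,uv,s);return o+d*(z-o[2])/d[2]
def proj(name,X,s=None):
    c=optics.get_calibration(name)
    if name=="wrist":
        T=np.array(c["T_tool_cam"]);Rt=Ro.from_euler('xyz',s["tcp_rot"]).as_matrix()
        p=T[:3,:3].T@(Rt.T@(np.array(X)-s["ee_pos"])-T[:3,3])
    else: p=np.array(c["R"])@X+np.array(c["t"])
    u=p[:2]/p[2];u=u*(1+c["k1"]*(u@u));return (np.array(c["mtx"])@[u[0],u[1],1])[:2]
def shot(name,f):
    s=sense();im=cv2.cvtColor(optics.camera(name),cv2.COLOR_RGB2BGR);cv2.imwrite(f"pics/{f}.png",im);return s,im
E
python3 - <<'E'
from h import *
a=shot("top","top1")[1];b=shot("side","side1")[1]
for n in("top","side","wrist"):print(n,optics.get_calibration(n))
print(sense())
E
```

```text
top {'mtx': array([[428.92048372,   0.        , 256.77228038],
       [  0.        , 428.92048372, 193.73789627],
       [  0.        ,   0.        ,   1.        ]]), 'k1': 0.024246501010963793, 'R': array([[-0.00882693, -0.99990841,  0.01025899],
       [-0.99129519,  0.00740223, -0.1314498 ],
       [ 0.13136182, -0.01132999, -0.99126974]]), 't': array([-0.09491406,  0.55406598,  0.99009537])}
side {'mtx': array([[362.60440579,   0.        , 257.73879077],
       [  0.        , 362.60440579, 196.66126863],
       [  0.        ,   0.        ,   1.        ]]), 'k1': -0.03311083633155971, 'R': array([[-0.81017981, -0.58593313,  0.01705994],
       [-0.37050419,  0.48931579, -0.78949142],
       [ 0.45424148, -0.64595079, -0.61352446]]), 't': array([0.41046101, 0.31052248, 0.76390397])}
wrist {'mtx': array([[313.90377619,   0.        , 254.31761127],
       [  0.        , 313.90377619, 191.4268092 ],
       [  0.        ,   0.        ,   1.        ]]), 'k1': -0.05635289890662457, 'T_tool_cam': array([[ 7.86966865e-05, -9.53601888e-01, -3.01070477e-01,
         8.35647509e-02],
       [
[... 232 characters left out ...]
00000000e+00]])}
{'time_s': 0.1, 'joints': array([-1.21070527e+00,  9.18310174e-02,  1.23174426e+00, -6.78882517e-06,
        1.81977270e+00, -5.67183168e-02]), 'joint_velocities': array([ 0.00076122, -0.00146842, -0.00435536,  0.00083374, -0.00155683,
        0.0014142 ]), 'effort': array([ 3.75764823e-03, -4.47857809e+01, -4.07569134e+01,  7.01940665e-02,
        2.84456142e-02, -1.15802022e-04]), 'ee_pos': array([ 0.24282108, -0.54844513,  0.24660346]), 'tcp_rot': array([-3.13983978e+00, -9.29337977e-05,  4.16807628e-01]), 'force': array([0.24715928, 0.02294879, 0.4249504 ]), 'moment': array([ 0.02099841, -0.02449308,  0.01265393]), 'finger_force': 0.0, 'gripper_width': 1.004488026663749}
```

View pics/top1.png

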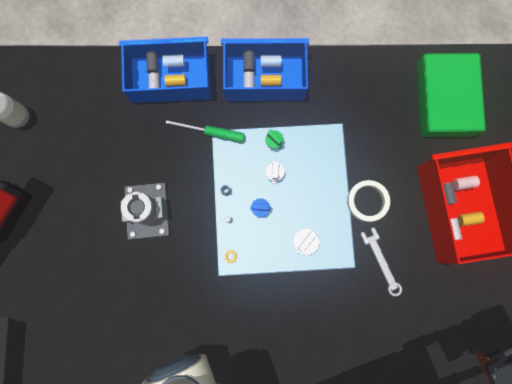

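View pics/side1.png

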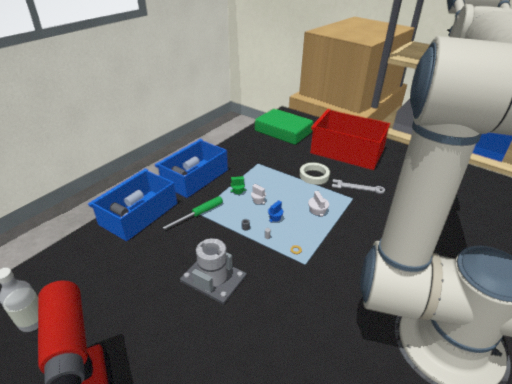

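The top view shows the small white cap at about (275,172), the big one at (306,242), and the housing mouth at (137,207). Green and blue look-alikes are at (275,140) and (261,208).

Run:
```python
from h import *
im=cv2.imread("pics/top1.png")
f=lambda x,y:cv2.resize(im[y-24:y+24,x-24:x+24],(390,390),interpolation=cv2.INTER_CUBIC)
cv2.imwrite("pics/crop1.png",np.hstack([f(275,172),f(139,208)]))
g=im.min(2)
for (x,y,z) in((275,172,.03),(306,242,.03),(137,207,.105)):
    m=np.zeros_like(g);m[y-20:y+20,x-20:x+20]=(g>(215 if z<.1 else 150))[y-20:y+20,x-20:x+20]*255
    c=max(cv2.findContours(m,0,2)[0],key=cv2.contourArea);e=cv2.minEnclosingCircle(c);p=onz("top",e[0],z)
    print(e,p,np.linalg.norm(onz("top",(e[0][0]+e[1],e[0][1]),z)-p))
```

```text
((274.3666687011719, 170.36666870117188), 9.72989559173584) [ 0.61117057 -0.14276295  0.03      ] 0.023653721792487325
((305.20587158203125, 241.60293579101562), 13.88703727722168) [ 0.43855868 -0.21364863  0.03      ] 0.033037831226437754
((132.48233032226562, 204.8604278564453), 18.41438865661621) [0.52146387 0.17702502 0.105     ] 0.04057904228952348
```

View pics/crop1.png

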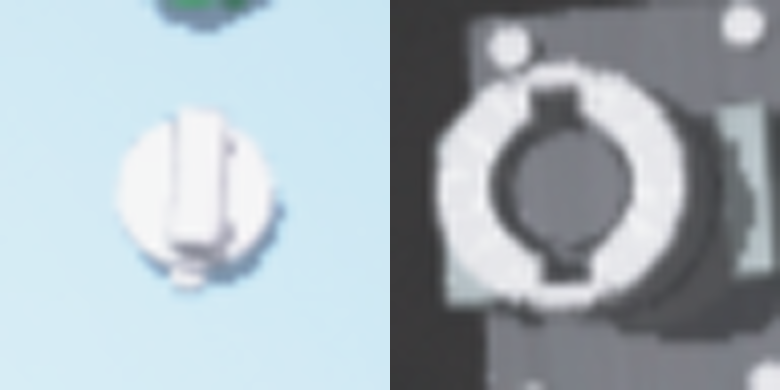

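The crop shows the cap's head centred near (275,172) with its bar and lugs pointing up the image, so roughly along world x. The housing slots also run along about x, yawed by roughly +4°. I'll grip at a tool yaw of about π, which keeps joint 6 in range for the quarter turn.

```bash
cat >> h.py <<'E'
def rel(pos,yaw):
    "shift/turn to a tool-down target, from the measured pose"
    s=sense();A=Ro.from_euler('xyz',s["tcp_rot"]);B=Ro.from_euler('xyz',[np.pi,0,yaw])
    print("rot",(A.inv()*B).as_rotvec(degrees=True).round(2),"sh",A.inv().apply(np.array(pos)-s["ee_pos"]).round(4),"t",s["time_s"])
E
python3 - <<'E'
from h import *
print(onz("top",(275,172),.03),onz("top",(136.2,206.8),.105))
rel([.608,-.144,.2],np.pi)
E
```

```text
[ 0.60713026 -0.14424468  0.03      ] [0.51707716 0.1687188  0.105     ]
rot [-2.0000e-02 -1.4000e-01 -1.5612e+02] sh [ 0.4976 -0.2219  0.047 ] t 0.1
```

carry_out --moves "0 0 -70 0.2 -0.09 0.02 0.6;0 0 -70 0.2 -0.09 0.02 0.6;0 0 -70 0.2 -0.09 0.02 0.6;0 0 -70 0.2 -0.09 0.02 0.6;0 0 -70 0.2 -0.09 0.02 0.6;0 0 -70 0.2 -0.09 0.02 0.6;0 0 -70 0.2 -0.09 0.02 0.6;0 0 -70 0.2 -0.09 0.02 0.6;0 0 -70 0.2 -0.09 0.02 0.6;0 0 -70 0.2 -0.09 0.02 0.6"

```text
time_s: 0.93
ee_pos: [0.3895, -0.385, 0.2271]
tcp_rot: [-3.141, -0.001, 1.645]
force: [0.8, -0.2, -0.7]
gripper_width: 0.601
finger_force: 0.0
```

Run:
```python
from h import *
rel([.608,-.144,.2],np.pi)
```

```text
rot [ 0.000e+00 -6.000e-02 -8.572e+01] sh [0.224  0.2359 0.0271] t 0.9333
```

carry_out --moves "0 0 -70 0.2 0.21 0.02 0.6;0 0 -70 0.2 0.21 0.02 0.6;0 0 -70 0.2 0.21 0.02 0.6;0 0 -70 0.2 0.21 0.02 0.6;0 0 -70 0.2 0.21 0.02 0.6;0 0 -70 0.2 0.21 0.02 0.6;0 0 -70 0.2 0.21 0.02 0.6;0 0 -70 0.2 0.21 0.02 0.6;0 0 -70 0.2 0.21 0.02 0.6;0 0 -70 0.2 0.21 0.02 0.6"

```text
time_s: 1.77
ee_pos: [0.5857, -0.1704, 0.2065]
tcp_rot: [3.142, -0.002, 2.869]
force: [0.7, -0.5, -0.0]
gripper_width: 0.6
finger_force: 0.0
```

Run:
```python
from h import *
rel([.608,-.144,.2],np.pi)
```

```text
rot [  0.02  -0.11 -15.64] sh [-0.0144  0.0315  0.0065] t 1.7667
```

carry_out --moves "0 0 -15.6 -0.0144 0.0315 0.0065 0.6;0 0 -15.6 -0.0144 0.0315 0.0065 0.6;0 0 -15.6 -0.0144 0.0315 0.0065 0.6;0 0 -15.6 -0.0144 0.0315 0.0065 0.6;0 0 -15.6 -0.0144 0.0315 0.0065 0.6"

```text
time_s: 2.18
ee_pos: [0.6076, -0.1458, 0.2011]
tcp_rot: [-3.141, -0.0, 3.129]
force: [0.3, 0.6, -0.0]
gripper_width: 0.599
finger_force: 0.0
```

Run:
```python
from h import *
s,im=shot("wrist","w1")
print(s["ee_pos"],s["tcp_rot"])
print(proj("wrist",[.607,-.144,.03],s),proj("wrist",[.607,-.144,.056],s))
```

```text
[ 0.60762124 -0.14580507  0.20109066] [-3.14140272e+00 -3.29985420e-04  3.12869461e+00]
[255.46176496 177.27233229] [255.551417   184.44592376]
```

View pics/w1.png

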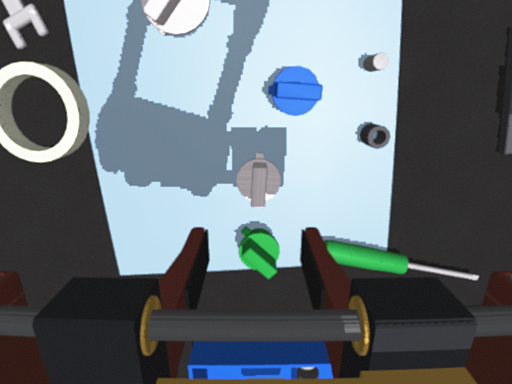

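The cap sits in shadow at (259,178), with its bar vertical in the picture, across the closing line. The green look-alike at (260,250) is clear of the fingers' path. Next I measure the bar.

Run:
```python
from h import *
im=cv2.imread("pics/w1.png");s=sense()
x0,y0=225,140;c=im[y0:y0+75,x0:x0+70].astype(int)
m=((c[:,:,0]-c[:,:,2])<12).astype(np.uint8)*255
cn=max(cv2.findContours(m,0,2)[0],key=cv2.contourArea);e=cv2.minEnclosingCircle(cn);print(e,[e[0][0]+x0,e[0][1]+y0],cv2.boundingRect(cn))
cv2.imwrite("pics/crop2.png",np.hstack([cv2.resize(c.astype(np.uint8),None,fx=5,fy=5,interpolation=2),cv2.resize(cv2.cvtColor(m,8),None,fx=5,fy=5)]))
```

```text
((34.5, 40.0), 27.22600555419922) [259.5, 180.0] (11, 13, 45, 55)
```

View pics/crop2.png

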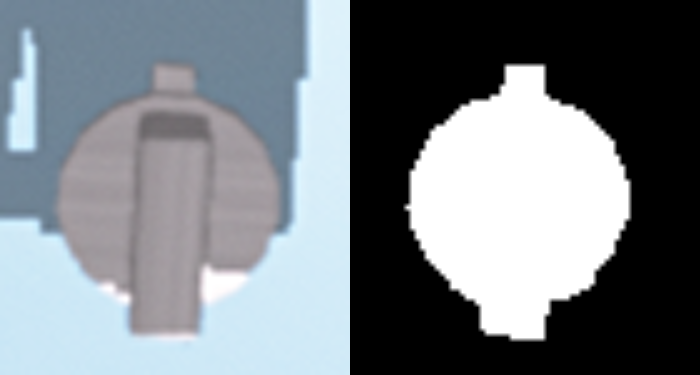

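The bar's top face spans crop points (175,137) to (166,332), which puts its centre near pixel (259.1,186.9).

Run:
```python
from h import *
s=sense()
f=lambda x,y:np.array([225+x/5,140+y/5])
a=onz("wrist",f(175,137),.056,s);b=onz("wrist",f(166,332),.056,s);d=b-a
h=onz("wrist",f(169,200),.03,s);l=onz("wrist",f(174,66),.010,s)
print(a,b,(a+b)/2,np.linalg.norm(d),np.degrees(np.arctan2(d[1],d[0])),h,l)
yaw=np.pi+np.arctan2(d[1],d[0]);p=(a+b)/2
rel([p[0],p[1],.09],yaw)
```

```text
[ 0.59074735 -0.13986091  0.056     ] [ 0.6290649  -0.14186416  0.056     ] [ 0.60990612 -0.14086253  0.056     ] 0.03836987647019627 -2.9927001865119087 [ 0.61001142 -0.14078412  0.03      ] [ 0.58613608 -0.13925687  0.01      ]
rot [-0.01 -0.    2.26] sh [-0.0022  0.0051  0.1113] t 2.2333
```

carry_out --moves "0 0 2.3 -0.002 0.005 0.04 0.6;0 0 2.3 -0.002 0.005 0.08 0.6;0 0 2.3 -0.002 0.005 0.11 0.6;0 0 2.3 -0.002 0.005 0.125 0.6;0 0 2.3 -0.002 0.005 0.125 0.6;0 0 2.3 -0.002 0.005 0.125 0.6"

```text
time_s: 2.73
ee_pos: [0.6093, -0.1408, 0.0758]
tcp_rot: [3.141, -0.002, 3.09]
force: [0.6, -0.7, 1.0]
gripper_width: 0.601
finger_force: 0.0
```

Run:
```python
from h import *
rel([.6099,-.1408,.0575],np.pi-np.radians(3));print(sense()["force"])
```

```text
rot [ 0.01 -0.09  0.06] sh [-0.0006 -0.      0.0183] t 2.7333
[ 0.64963264 -0.66795662  1.02023104]
```

carry_out --moves "0 0 0 0 0 0.018 0.6;0 0 0 0 0 0.018 0.6;0 0 0 0 0 0.018 0.6;0 0 0 0 0 0.018 0;0 0 0 0 0 0.018 0;0 0 0 0 0 0.018 0;0 0 0 0 0 0.018 0;0 0 0 0 0 0.018 0;0 0 0 0 0 0.018 0;0 0 0 0 0 0.018 0"

```text
time_s: 3.57
ee_pos: [0.61, -0.1404, 0.0582]
tcp_rot: [-3.141, 0.0, 3.092]
force: [-0.3, -0.1, -0.2]
gripper_width: 0.157
finger_force: 30.0
```

The bar is gripped at 13.8 mm. Next I lift and go to a viewing pose beside the housing.

Run:
```python
from h import *
rel([.59,.169,.27],np.pi+np.radians(4))
```

```text
rot [-0.01  0.01 -6.82] sh [ 0.0352  0.308  -0.2118] t 3.5667
```

carry_out --moves "0 0 0 0 0 -0.02 0;0 0 0 0 0 -0.06 0;0 0 0 0 0 -0.1 0;0 0 0 0 0 -0.14 0;0 0 0 0 0 -0.18 0;0 0 0 0 0 -0.21 0;0 0 0 0 0 -0.21 0"

```text
time_s: 4.15
ee_pos: [0.6113, -0.1407, 0.2772]
tcp_rot: [-3.139, 0.012, 3.092]
force: [0.9, 0.2, -0.3]
gripper_width: 0.157
finger_force: 30.0
```

Run:
```python
from h import *
rel([.59,.169,.27],np.pi+np.radians(4))
```

```text
rot [-0.21  0.69 -6.82] sh [0.0366 0.3083 0.0059] t 4.15
```

carry_out --moves "0 0 -6.8 0.035 0.308 0 0;0 0 -6.8 0.035 0.308 0 0;0 0 -6.8 0.035 0.308 0 0;0 0 -6.8 0.035 0.308 0 0;0 0 -6.8 0.035 0.308 0 0;0 0 -6.8 0.035 0.308 0 0;0 0 -6.8 0.035 0.308 0 0;0 0 -6.8 0.035 0.308 0 0;0 0 -6.8 0.035 0.308 0 0;0 0 -6.8 0.035 0.308 0 0"

```text
time_s: 4.98
ee_pos: [0.5897, 0.1699, 0.2667]
tcp_rot: [-3.141, -0.002, -3.07]
force: [0.9, -0.4, -1.7]
gripper_width: 0.157
finger_force: 30.0
```

carry_out --moves "0 0 0 0 0 0 0;0 0 0 0 0 0 0;0 0 0 0 0 0 0"

```text
time_s: 5.23
ee_pos: [0.5904, 0.1675, 0.2679]
tcp_rot: [-3.141, -0.0, -3.074]
force: [0.0, 0.6, -2.3]
gripper_width: 0.153
finger_force: 30.0
```

Run:
```python
from h import *
s,im=shot("wrist","w2")
print(s["ee_pos"],s["tcp_rot"])
u=proj("wrist",[.517,.169,.105],s);print(u)
x,y=[int(v) for v in u];x=min(max(x,70),440);y=max(y,70)
c=im[y-70:y+70,x-70:x+70];print(x-70,y-70)
b=cv2.resize(c,(500,500),interpolation=2)
cv2.imwrite("pics/w2v.png",np.hstack([cv2.resize(im,(300,225)),np.zeros((225,0,3),np.uint8)]) if 0 else np.hstack([b,cv2.copyMakeBorder(cv2.resize(im,(300,225)),0,275,0,0,0)]))
```

```text
[0.59040101 0.16750285 0.26794171] [-3.14132259e+00 -2.56820548e-04 -3.07418812e+00]
[260.61756934 103.88385873]
190 33
```

View pics/w2v.png

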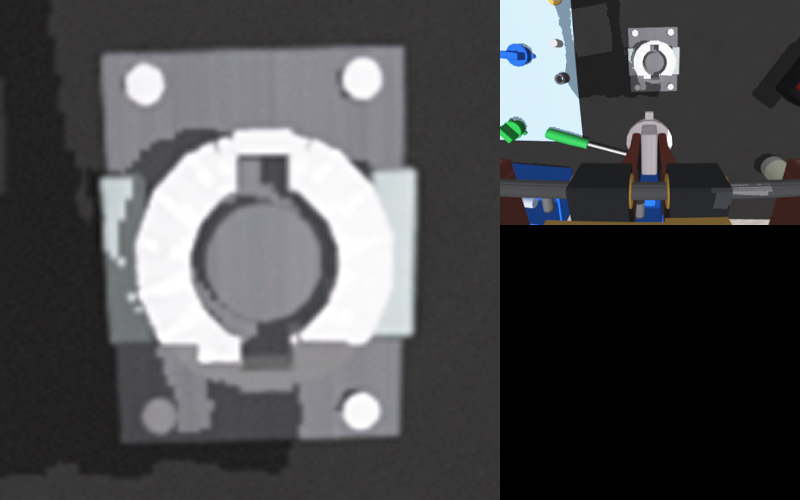

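The mouth centre is at crop (264.7,261). The slots run from (263,155) to (266.5,370) in the crop.

Run:
```python
from h import *
s=sense();im=cv2.imread("pics/w2.png")
f=lambda x,y:np.array([190+x/3.5714,33+y/3.5714])
g=lambda x,y:onz("wrist",f(x,y),.105,s)
print("centre",g(264.7,261),"R",np.linalg.norm(g(135,261)-g(393,261))/2,"bore",np.linalg.norm(g(192,261)-g(338,261))/2)
a,b=g(263,155),g(266.5,370);d=b-a;print((a+b)/2,np.linalg.norm(d),np.degrees(np.arctan2(d[1],d[0])))
print("top",onz("top",(136.2,206.8),.105))
c=im[170:290,190:330];cv2.imwrite("pics/cap.png",cv2.resize(c,None,fx=5,fy=5,interpolation=2))
tz=s["ee_pos"][2]-.058
Rt=Ro.from_euler('xyz',s["tcp_rot"]).as_matrix()
for n,p in dict(head=[0,0,.028],lugend=[.025,0,.058-.010],lugL=[.025,-.0045,.048],lugR=[.025,.0045,.048],bar=[.02,0,.002],headedge=[.023,0,.028],hl=[0,-.023,.028],hr=[0,.023,.028]).items():
  u=proj("wrist",s["ee_pos"]+Rt@np.array(p),s);print(n,u,(u-[190,170])*5)
```

```text
centre [0.51878348 0.17252659 0.105     ] R 0.03356478338672037 bore 0.01898509449798278
[0.51980781 0.17263428 0.105     ] 0.0545401225326964 5.317765258292953
top [0.51707716 0.1687188  0.105     ]
head [253.17895013 241.70738517] [315.89475064 358.53692584]
lugend [253.2512442  190.57565311] [316.25622102 102.87826555]
lugL [245.98755593 190.57492515] [279.93777964 102.87462573]
lugR [260.51515045 190.57643246] [352.57575227 102.88216231]
bar [252.94503115 228.82209816] [314.72515574 294.11049078]
headedge [253.13558168 204.6624239 ] [315.67790839 173.31211948]
hl [213.81122413 241.65535819] [119.05612063 358.27679096]
hr [292.5534805  241.66971591] [512.76740251 358.34857956]
```

View pics/cap.png

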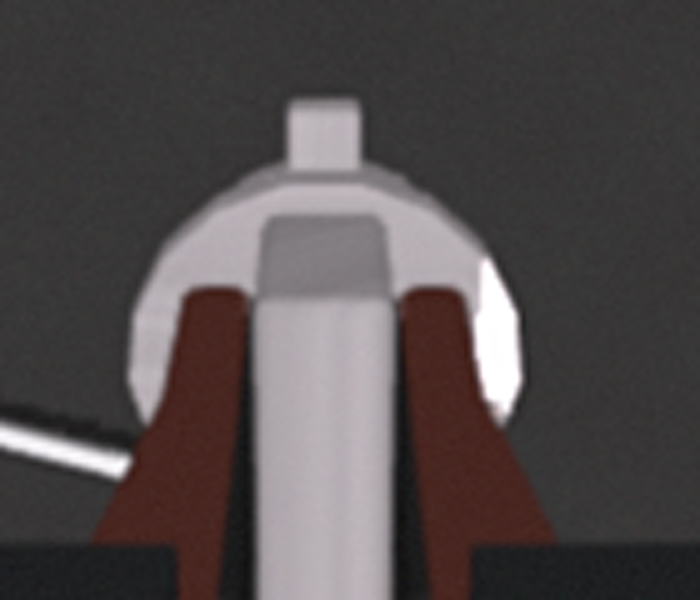

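In the wrist view the cap appears about 1 mm further along tool +y than the fingers' centre line. That looks like camera bias, so I correct for it: socket ≈ (0.5193, 0.171), slot yaw ≈ 5°. Next I hover over the mouth.

Run:
```python
from h import *
rel([.5193,.171,.178],np.pi+np.radians(5.2))
```

```text
rot [-0.01 -0.   -1.33] sh [0.0707 0.0082 0.0901] t 5.2833
```

carry_out --moves "0 0 -1.3 0.03 0.004 0.01 0;0 0 -1.3 0.06 0.008 0.02 0;0 0 -1.3 0.071 0.008 0.05 0;0 0 -1.3 0.071 0.008 0.08 0;0 0 -1.3 0.071 0.008 0.09 0;0 0 -1.3 0.071 0.008 0.09 0;0 0 -1.3 0.071 0.008 0.09 0;0 0 -1.3 0.071 0.008 0.09 0"

```text
time_s: 5.95
ee_pos: [0.5199, 0.1719, 0.1802]
tcp_rot: [3.141, 0.003, -3.05]
force: [0.4, 0.6, -1.7]
gripper_width: 0.158
finger_force: 30.0
```

Run:
```python
from h import *
rel([.5193,.171,.178],np.pi+np.radians(5.2))
s,im=shot("wrist","w3")
u,v=[int(q) for q in proj("wrist",[.5193,.171,.105],s)]
s2,sd=shot("side","s3")
a,b=[int(q) for q in proj("side",np.array([.519,.171,.11]))]
v=min(v,314)
print(u,v,a,b)
cv2.imwrite("pics/v3.png",np.hstack([cv2.resize(im[v-70:v+70,u-70:u+70],(400,400),interpolation=2),cv2.resize(sd[b-40:b+40,a-40:a+40],(400,400),interpolation=2)]))
```

```text
rot [0.02 0.15 0.04] sh [ 0.0006 -0.0008  0.0022] t 5.95
252 211 209 247
```

View pics/v3.png

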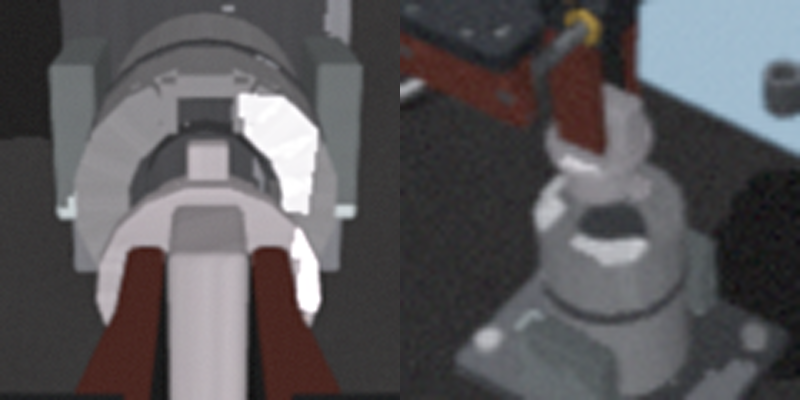

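Laterally the lug (208) and slot (206.5) line up to within half a millimetre. I'll check the fore-aft fit from the slot's outer edge at row 97 and the lug's end at row 140.

Run:
```python
from h import *
s=sense()
q=lambda x,y,z:onz("wrist",(182+x/2.857,141+y/2.857),z,s)
Rt=Ro.from_euler('xyz',s["tcp_rot"]).as_matrix()
t=lambda p:(Rt.T@(p-s["ee_pos"]))
print("slot end in tool",t(q(206,97,.105)),"lug end",t(q(208,140,s["ee_pos"][2]-.048)),"ring end",t(q(206,74,.105)))
```

```text
slot end in tool [0.02787188 0.000504   0.07529542] lug end [0.02538043 0.0009579  0.0479181 ] ring end [0.03364581 0.00050472 0.0752766 ]
```

It is aligned, so I begin the insertion gently.

carry_out --moves "0 0 0 0 -0.0005 0.004 0;0 0 0 0 -0.0005 0.008 0;0 0 0 0 -0.0005 0.012 0;0 0 0 0 -0.0005 0.016 0;0 0 0 0 -0.0005 0.02 0;0 0 0 0 -0.0005 0.023 0;0 0 0 0 -0.0005 0.026 0;0 0 0 0 -0.0005 0.028 0;0 0 0 0 -0.0005 0.028 0"

```text
time_s: 6.8
ee_pos: [0.5187, 0.1715, 0.1502]
tcp_rot: [-3.142, -0.0, -3.049]
force: [-1.9, -0.9, 3.0]
gripper_width: 0.157
finger_force: 30.0
```

carry_out --moves "0 0 0 0 0 0.003 0;0 0 0 0 0 0.005 0;0 0 0 0 0 0.007 0;0 0 0 0 0 0.009 0;0 0 0 0 0 0.011 0;0 0 0 0 0 0.011 0"

```text
time_s: 7.3
ee_pos: [0.5191, 0.1716, 0.1399]
tcp_rot: [3.141, 0.001, -3.049]
force: [-3.0, -0.5, 7.4]
gripper_width: 0.159
finger_force: 30.0
```

carry_out --moves "0 0 0 0 0 0.001 0;0 0 0 0 0 0.002 0;0 0 0 0 0 0.002 0;0 0 0 0 0 0.002 0"

```text
time_s: 7.63
ee_pos: [0.5191, 0.1716, 0.1392]
tcp_rot: [3.141, 0.002, -3.049]
force: [-3.6, -1.1, 9.8]
gripper_width: 0.158
finger_force: 30.0
```

The head is at rim height (TCP 0.1392 is the expected home value). Now the clockwise turn, which is +rz in the tool frame.

carry_out --moves "0 0 3 0.0005 0 0.0005 0;0 0 8 0.0005 0 0.0005 0;0 0 13 0.0005 0 0.0005 0;0 0 18 0.0005 0 0.0005 0;0 0 23 0.0005 0 0.0005 0;0 0 28 0.0005 0 0.0005 0;0 0 33 0.0005 0 0.0005 0;0 0 38 0.0005 0 0.0005 0;0 0 43 0.0005 0 0.0005 0;0 0 45 0.0005 0 0.0005 0"

```text
time_s: 8.47
ee_pos: [0.5196, 0.1714, 0.1392]
tcp_rot: [3.138, 0.003, 2.444]
force: [-0.7, -2.3, 10.5]
gripper_width: 0.159
finger_force: 30.0
```

```bash
python3 -c "
from h import *
s=sense();print(s['moment'],s['joints'],s['force'])"
```

```text
[-0.32653441  0.16162201  0.09953025] [ 2.56848318e-01 -4.96613764e-02  1.56497364e+00 -8.02812848e-04
  1.62139348e+00 -6.15964908e-01] [-0.70736678 -2.32829842 10.46096888]
```

carry_out --moves "0 0 5 0 0 0.0003 0;0 0 10 0 0 0.0003 0;0 0 15 0 0 0.0003 0;0 0 20 0 0 0.0003 0;0 0 25 0 0 0.0003 0;0 0 30 0 0 0.0003 0;0 0 35 0 0 0.0003 0;0 0 39 0 0 0.0003 0;0 0 42 0 0 0.0003 0;0 0 42 0 0 0.0003 0"

```text
time_s: 9.3
ee_pos: [0.5196, 0.1715, 0.1392]
tcp_rot: [3.136, -0.0, 1.712]
force: [-0.9, -2.1, 11.9]
gripper_width: 0.157
finger_force: 30.0
```

```bash
python3 -c "
from h import *
s=sense();print(s['moment'],s['force'],np.degrees(s['tcp_rot'][2]))"
```

```text
[-0.21296812  0.3092895   0.01472863] [-0.9323859  -2.11824698 11.85050193] 98.10486398175914
```

carry_out --moves "0 0 1 0 0 0 0;0 0 2 0 0 0 0;0 0 3 0 0 0 0;0 0 4 0 0 0 0;0 0 5 0 0 0.0003 0;0 0 5 0 0 0.0003 0;0 0 5 0 0 0.0003 0"

```text
time_s: 9.88
ee_pos: [0.5196, 0.1715, 0.1391]
tcp_rot: [3.136, -0.001, 1.628]
force: [-1.3, -1.1, 13.8]
gripper_width: 0.156
finger_force: 30.0
```

```bash
python3 -c "
from h import *
s=sense();print(s['moment'],s['force'],np.degrees(s['tcp_rot'][2]))"
```

```text
[-0.2680029   0.421685    0.08797447] [-1.29441425 -1.12591421 13.7570813 ] 93.26710639997577
```

carry_out --moves "0 0 1 0 0 0 0;0 0 2 0 0 0 0;0 0 3 0 0 0 0;0 0 3 0 0 0 0;0 0 3 0 0 0 0;0 0 3 0 0 0 0"

```text
time_s: 10.38
ee_pos: [0.5191, 0.1716, 0.1391]
tcp_rot: [3.138, -0.001, 1.577]
force: [-4.4, -1.8, 13.6]
gripper_width: 0.157
finger_force: 30.1
```

Run:
```python
from h import *
s,im=shot("wrist","w4");print(s['moment'],s['force'],np.degrees(s['tcp_rot'][2]))
s2,sd=shot("side","s4")
a,b=[int(q) for q in proj("side",np.array([.519,.171,.11]))]
cv2.imwrite("pics/v4.png",np.hstack([cv2.resize(im[110:300,160:350],(400,400),interpolation=2),cv2.resize(sd[b-40:b+40,a-40:a+40],(400,400),interpolation=2)]))
```

```text
[-0.21697831  0.74952232  0.52901021] [-4.43419625 -1.79244816 13.60742821] 90.3269810422721
```

View pics/v4.png

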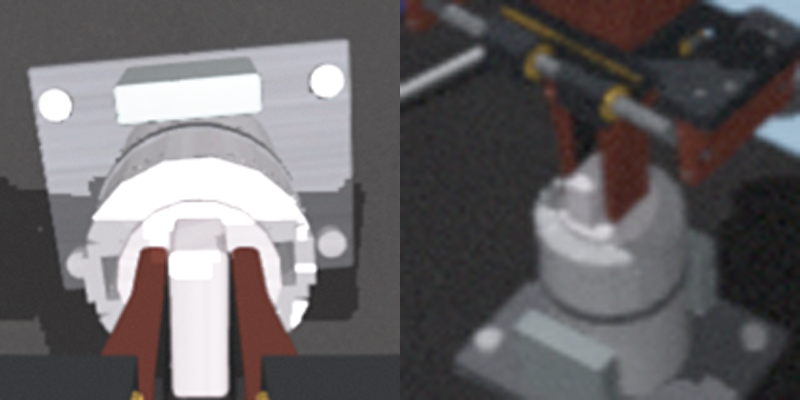

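The head sits flush on the rim, and the turn moment jumped to 0.53 N·m, so the stop is reached. The press is about 15 N against a 10 N spring, with the height steady. I let it settle once before handing in.

carry_out --moves "0 0 0 0 0 0.0005 0;0 0 0 0 0 0.0005 0;0 0 0 0 0 0.0005 0;0 0 0 0 0 0.0005 0;0 0 0 0 0 0.0005 0;0 0 0 0 0 0.0005 0"

```text
time_s: 10.98
ee_pos: [0.5191, 0.1716, 0.1391]
tcp_rot: [3.137, -0.001, 1.576]
force: [-5.2, -1.7, 15.1]
gripper_width: 0.161
finger_force: 30.1
```

Run:
```python
from h import *
s=sense();print(s['moment'],s['force'],np.degrees(s['tcp_rot'][2]),s["ee_pos"],s["finger_force"])
if s["finger_force"]>20 and s["ee_pos"][2]<.1396: print(ticket.job_done())
```

```text
[-0.31706804  0.98081556  0.49178743] [-5.20686386 -1.68405185 15.12652023] 90.32591132488747 [0.51908246 0.17160679 0.13909369] 30.14820635318756
the job is handed in; nothing more can be done
None
```

The smaller cap is in the housing, turned clockwise to the stop, and still gripped and pressed down on the rim; I handed the job in at about 11 s, but the hand-in gave no verdict.

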